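# Tip the red ball out of the toy-maker's divided box

### The arm

A 6-joint arm with a two-finger parallel gripper is mounted at the origin on the work surface. World frame = base frame: x ahead of the robot, y to its left, z up, the work surface at z = 0. Lengths are in m, angles in rad, forces in N, time in s.
With the tool pointing down it reaches from about 0.35 to 0.8 m from the base axis. Payload 7.3 kg.
Tool frame: the origin (TCP) lies at the centre of the arm's flange, where the gripper is bolted on; the fingertips stand env.tips_ahead ahead of it and the grasp point (between the pads) lies 155 mm ahead of it (env.tips_ahead is the distance from the TCP to the fingertips, in m); x points along the fingers, y is the direction in which the jaws open and shut, and the axes are right-handed (so a half turn about x gives the same grasp; the last joint's range is limited). The gripper opens to 85 mm and grips with 20 to 120 N. Pads are 22 mm wide; open, the fingers measure 114 mm over their backs; the gripper's body (76 mm by 85 mm) begins 54 mm behind the grasp point. The pads swing forward as they close: fully open they stand 13 mm farther back than shut.
Start: joints at [1.189, 0.342, 1.524, -0, 1.275, -0.146], TCP at [0.123, 0.51, 0.405] pointing down, gripper open.
Joint ranges: [-2.53, 2.53], [-0.77, 2.02], [0.04, 2.7], [-1, 4.14], [0.28, 2.66], [-3.11, 3.11]. Speed limits (rad/s): [2.57, 2.57, 3.14, 3.14, 3.14, 3.14].

### API

Orientations are given as a 3x3 rotation matrix whose columns are the frame's x, y, z axes.
In Python, from plant import env gives the robot as it stands. The module is installed in compiled form; this text tells all that it offers.
- The arm moves only by the shell command python3 -m handwheel 'ROWS' [FORCE]. ROWS is a JSON object of lists of equal length, an entry for each row: "fingers": the gripper command: -1 is shut, 1 is fully open, values between are in proportion; "delta_pos": the shift along the tool's x, y, z in m, a list of three; "rotation": the turn, a rotation vector about the tool's x, y, z in rad, a list of three. In form: {"fingers": [fingers, ...], "delta_pos": [[dx, dy, dz], ...], "rotation": [[ax, ay, az], ...]}. A call has 1 to 8 rows; each row shifts and turns the commanded pose from where the row before left it, along the tool's axes as they then stand; what a row does not reach is not made up. A row lasts 1/12 s, in which the tool goes at most 41.7 mm and 7.16 degrees, less where a joint would pass 70% of its speed; a pose out of reach is approached as far as the arm can. A call with a gripper value outside its range is refused whole. The fingers move at their own pace and stop on an object; FORCE is the grip in N (left out, the last holds). Time passes only in rows, so rows that do not move let the fingers close. It gives the time, the measured TCP pose, the force and the opening at its end, in the units of the state.
- env.observe(): the state, without advancing time (a new reading comes with each control period).
- env.get_image(name): name is "side" or "top" or "wrist"; returns (picture, depth): 480x640x3 uint8, blue, green, red; 480x640 float32, m along the optical axis (not along the pixel's ray), 0 where there is no reading.
- env.camera_info(name): a dict with "K" (3x3 intrinsics, pixels), "R" (3x3) and "t" (3): a world point X has camera coordinates R X + t; the wrist camera has in their place "T_tool_cam" (4x4, takes a point from camera to tool coordinates, whose origin is the TCP and whose axes are the tool frame's). Camera axes: x right, y down, z forward; pixel columns grow to the right and rows downward; lengths in m; the calibration is good to about 2 mm. A picture is of the moment at which its call begins: read the wrist's pose just before it. camera_info takes no time and is no camera call.
- env.close_job(): hands the job in, once; it reports no verdict.
Trained networks look in the newest picture that a camera, given by its name, has taken for a name from the list of things; names that differ only in an ending like _2 or _b are one class to them, and where a whole thing is asked for, a point or a joint stands for the part that bears it (a point fixed in the world has none). Each returns a list of dicts, best first, with "conf" (0 to 1); they miss things now and then, are a little off and sometimes report something else, mostly with a low value. They report only what shows in the picture. A call takes as long as a camera call. They do not tell look-alikes from the thing itself.
- env.masks_of(camera, thing): "mask" (480x640 bool, what is visible of it) and "rect" ([left, top, right, bottom] in pixels, round what is visible of it).
- env.tip_of(camera, thing): "uv" ([column, row] in pixels: a listed point, or the origin of a listed thing).
The state is a dict: "time_s": time; "joint_positions": joint angles; "joint_vel": joint speeds; "joint_efforts": joint torques, N m; "eef_pos": TCP position; "ee_rot": TCP orientation; "wrist_force": force on the tool from outside, world axes, zero at the start; "wrist_torque": the same for the moment, N m; "grip_width": finger opening in m.
Only numpy, scipy, OpenCV 4.12 (cv2) and the standard library are available. Lean on these libraries where they do the work, as an engineer would, in place of code of your own. Each camera call takes 0.05 s, during which the arm holds its last target.

### The job

Take the divided wooden box by its handle, carry it steadily over to the grey tray and tip it towards the corner of the red ball's compartment, so that only the red ball rolls out into the tray; do not touch the red ball with the gripper. Keep the blue and yellow balls in the box, and set the box back down level on the bench about where it stood (within 10 cm).

Things in the scene. Friction and masses are not known exactly. Their poses are not given: they have to be found in the camera images.
- box: Loose open divided box of pale wood, 150 x 150 mm, 0.35 kg, walls 40 mm high. Origin mid-underside, z up, x and y square to its sides. Crossed 4 mm walls along its x and y axes make four compartments, one per corner. White floors rise from 5 mm at the middle to 22 mm at each outer corner (10 degrees along the diagonal), where the walls leave a 45 mm gap for a ball. Three hold a ball, one is empty.
- handle (a point): Top centre of the box's handle, 97 mm above its underside: an upright green square post, 18 x 18 mm, sides parallel to the box's, mid-box, standing free from 42 to 97 mm; grip it across two opposite sides. Carried level, the box keeps its balls. Tilted 20 to 30 degrees down towards one corner, only that corner's ball rolls out, over the floor edge 106 mm from the middle.
- tray: Open square grey plastic tray, 240 x 240 mm, 50 mm high, wall and floor 6 mm thick, fixed to the bench. Origin at the middle of its underside, z up, x and y square to its sides.
- red: Red painted wooden ball, 30 mm in diameter, 11 g; origin at its centre. It starts in one compartment of the box, at the inner end by the handle, 17 mm from the middle along both box axes and 25 mm above the underside.
- blue: Blue painted wooden ball, 30 mm in diameter, 11 g; origin at its centre. It starts in one compartment of the box, at the inner end by the handle, 17 mm from the middle along both box axes and 25 mm above the underside.
- yellow: Yellow painted wooden ball, 30 mm in diameter, 11 g; origin at its centre. It starts in one compartment of the box, at the inner end by the handle, 17 mm from the middle along both box axes and 25 mm above the underside.
Mind the look-alikes: they are no part of the job. What is meant by the blue is not purple, and is the smaller of those in its own colour.

How it is judged:
On the way, in this order (a step that is already met when the one before it is completed fails the run):
1. the box is lifted off the bench with all three balls in it (height (world z) of box above 0.03 m and x of red in the frame of box between -0.075 and 0.075 m and y of red in the frame of box between -0.075 and 0.075 m and z of red in the frame of box between 0 and 0.06 m and x of blue in the frame of box between -0.075 and 0.075 m and y of blue in the frame of box between -0.075 and 0.075 m and z of blue in the frame of box between 0 and 0.06 m and x of yellow in the frame of box between -0.075 and 0.075 m and y of yellow in the frame of box between -0.075 and 0.075 m and z of yellow in the frame of box between 0 and 0.06 m), for 0.1 s.
2. the red ball lies in the tray while the other two are in the box (x of red in the frame of tray between -0.115 and 0.115 m and y of red in the frame of tray between -0.115 and 0.115 m and z of red in the frame of tray between 0 and 0.045 m and x of blue in the frame of box between -0.075 and 0.075 m and y of blue in the frame of box between -0.075 and 0.075 m and z of blue in the frame of box between 0 and 0.06 m and x of yellow in the frame of box between -0.075 and 0.075 m and y of yellow in the frame of box between -0.075 and 0.075 m and z of yellow in the frame of box between 0 and 0.06 m), for 0.2 s.
At the end, for the whole second after the job is handed in: The red ball is inside the tray (its centre within the 240 mm square's walls and below the rim); the blue and yellow balls are inside the box; the box stands on the bench, level to 5 degrees, at rest, within 110 mm of where it started (all of step 2 and angle between box's own z axis and vertical below 0.09 rad and height (world z) of box below 0.008 m and distance of box from where it was at the start of the episode below 0.11 m and linear speed of box below 0.03 m/s); the robot touches nothing.
It fails at once if the blue or yellow ball leaves the box (distance between any of blue, yellow and box above 0.13 m).
It fails at once if the gripper touches the red ball (contact force between the fingers and red above 0.5 N).
It also fails if it takes over 67 s, if anything falls off the work surface, if the arm or the gripper's body presses on something with over 40 N, if the wrist force passes 120 N, or if a joint passes its speed limit or range.

## Working session

There is one attempt and no reset: what is moved stays moved. The work goes in short steps, Python scripts to look and compute and a shell command to move; the robot and the scene stay as the last step left them, time stands still between calls to the robot, and variables do not carry over. Pictures are saved under pics/ and viewed, and the job is handed in when it is done.

```bash
mkdir -p pics; ls; python3 - <<'E'
from plant import env
import cv2
for n in ("top","side"):
    p,d=env.get_image(n); cv2.imwrite(f"pics/{n}0.png",p)
    for t in ("box","handle","tray","red","blue","yellow"):
        try:
            print(n,t,[(round(a['conf'],2),[round(float(v)) for v in a['uv']]) for a in env.tip_of(n,t)][:4])
        except Exception as e: print(n,t,e)
o=env.observe()
print({k:(v.tolist() if hasattr(v,'tolist') else v) for k,v in o.items()}); print(env.tips_ahead)
print(env.camera_info("top"),env.camera_info("wrist"))
E
```

```text
pics
top box [(0.94, [425, 294])]
top handle [(0.59, [438, 294])]
top tray [(0.73, [204, 277])]
top red [(0.91, [421, 306])]
top blue [(0.81, [415, 286]), (0.71, [381, 198]), (0.57, [434, 184])]
top yellow [(0.58, [435, 281])]
side box [(0.94, [378, 231])]
side handle [(0.61, [380, 189])]
side tray [(0.56, [299, 385])]
side red [(0.62, [389, 227])]
side blue [(0.86, [290, 196]), (0.7, [290, 224]), (0.65, [370, 228])]
side yellow [(0.65, [366, 215]), (0.62, [298, 385])]
{'time_s': 0.7, 'joint_positions': [1.1890328137142865, 0.3419369591019993, 1.5241298975458781, 2.6188435811560364e-06, 1.2754426336167393, -0.14602306460683487], 'joint_vel': [-0.0010410832614368517, 0.0007540740703790942, -0.0005719563511057005, -0.0016677518548456052, -0.0002175641949438948, -0.0009479407792401868], 'joint_efforts': [-0.0007954923239594791, -43.34510564804077, -24.62470293045044, -6.224818889677408e-05, 0.00010848022384379874, -1.0252718141146033e-05], 'eef_pos': [0.12260159777916628, 0.5104599759712592, 0.4047437961676851], 'ee_rot': [[2.8658053168828548e-05, 0.2335637582958887, 0.9723414883616844]
[... 522 characters left out ...]
104944 , -0.99913842, -0.04015315],
       [-0.99410148, -0.00608985, -0.10828276],
       [ 0.10794494,  0.04105267, -0.9933089 ]]), 't': array([0.00702919, 0.59234415, 0.74016162])} {'K': array([[342.68314983,   0.        , 321.85270045],
       [  0.        , 342.68314983, 237.97465174],
       [  0.        ,   0.        ,   1.        ]]), 'T_tool_cam': array([[ 7.41144358e-05, -2.76002139e-01,  9.61157018e-01,
         3.03412742e-02],
       [ 9.99999950e-01, -2.76153771e-04, -1.56408850e-04,
        -3.78209617e-04],
       [ 3.08596312e-04,  9.61156981e-01,  2.76002105e-01,
        -6.96823602e-02],
       [ 0.00000000e+00,  0.00000000e+00,  0.00000000e+00,
         1.00000000e+00]])}
```

View pics/top0.png

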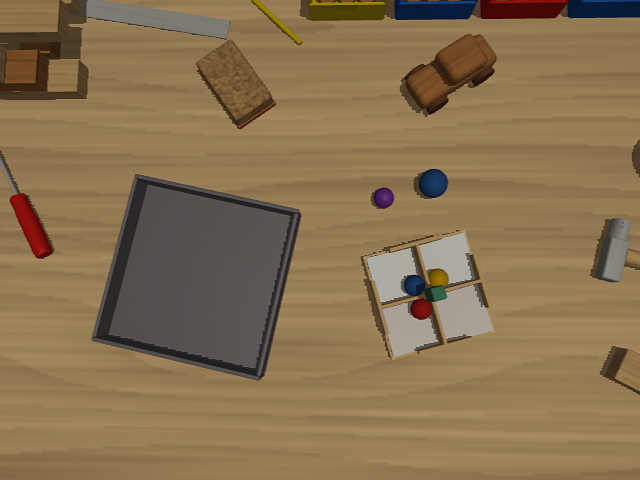

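View pics/side0.png

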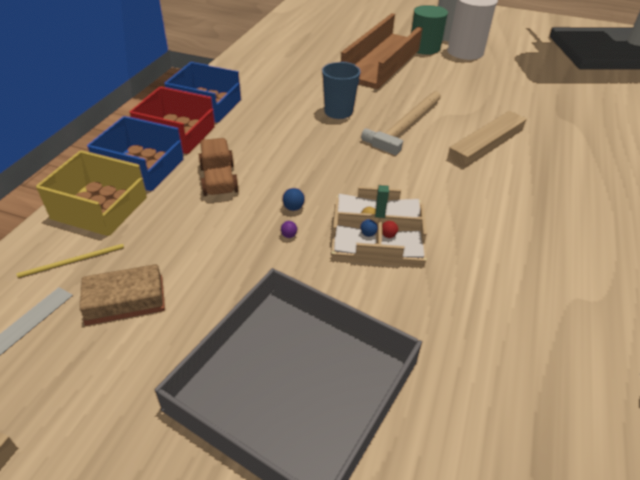

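Blue candidates in the top view are (415,286) in the box, (434,184) a larger blue ball on the bench, and (383,198) purple on the bench. The one in the box fits, being blue and smaller. Next I'll confirm that in a crop and measure the poses.

```bash
cat > h.py <<'E'
from plant import env
import numpy as np, cv2
def pix2w(cam,uv,z):
    i=env.camera_info(cam); K,R,t=i["K"],i["R"],i["t"]
    d=R.T@np.linalg.solve(K,np.array([uv[0],uv[1],1.])); c=-R.T@t
    return c+d*(z-c[2])/d[2]
def cloud(cam,d):
    i=env.camera_info(cam); K=i["K"]
    v,u=np.mgrid[:480,:640]
    P=np.stack([(u-K[0,2])/K[0,0]*d,(v-K[1,2])/K[1,1]*d,d],-1)
    return (P-i["t"])@i["R"]
def proj(cam,X):
    i=env.camera_info(cam); q=i["K"]@(i["R"]@np.asarray(X)+i["t"]); return q[:2]/q[2]
E
python3 - <<'E'
from h import *
p,d=env.get_image("top")
c=p[160:370,340:510]; cv2.imwrite("pics/crop0.png",cv2.resize(c,None,fx=2.8,fy=2.8,interpolation=cv2.INTER_CUBIC))
W=cloud("top",d)
for t in ("box","tray","handle"):
    r=env.masks_of("top",t)
    if not r: print(t,"none"); continue
    m=r[0]["mask"]; print(t,r[0]["rect"],m.sum())
    z=W[...,2]
    if t in("box",):
        mm=m&(z>.033)&(z<.046)
    elif t=="tray": mm=m&(z>.04)&(z<.06)
    else:
        mm=m&(z>.085)
    P=W[mm]; print(len(P), P[:,2].mean())
    b=cv2.minAreaRect((P[:,:2]*1000).astype(np.float32)); print(t,b)
    if t=="box":
        mm=m&(z>.09)&(z<.11); P=W[mm]; print("post",len(P),P.mean(0), cv2.minAreaRect((P[:,:2]*1000).astype(np.float32)))
for t,uv in (("red",(421,307)),("blue",(415,286)),("yellow",(438,278))): print(t,pix2w("top",uv,.025+.01), W[uv[1],uv[0]])
print("handle",pix2w("top",(436,293),.097),"side",pix2w("side",(383,188),.097))
E
```

```text
box [366.4, 231.8, 495.2, 359.8] 11015
1550 0.03985429977344393
box ((519.4124145507812, -148.67381286621094), (149.91671752929688, 150.5753173828125), 15.486473083496094)
post 210 [ 0.51927323 -0.14783491  0.09705328] ((519.3238525390625, -148.17449951171875), (18.04532241821289, 18.201602935791016), 15.379888534545898)
tray [92.3, 172.5, 301.7, 381.9] 30449
3674 0.04887729751314875
tray ((542.4413452148438, 176.46409606933594), (241.10487365722656, 240.71078491210938), 77.81566619873047)
handle [364.2, 229.3, 495.6, 357.6] 10767
258 0.1973875463864085
handle ((510.1142883300781, -89.48399353027344), (19.254751205444336, 138.14404296875), 8.949185371398926)
red [ 0.50072306 -0.13503881  0.035     ] [ 0.50079043 -0.13408659  0.04131571]
blue [ 0.52948544 -0.12709136  0.035     ] [ 0.52942195 -0.12676066  0.03735583]
yellow [ 0.54082055 -0.15880758  0.035     ] [ 0.54051023 -0.15745662  0.04242877]
handle [ 0.51921677 -0.14475889  0.097     ] side [ 0.519565   -0.14167637  0.097     ]
```

View pics/crop0.png

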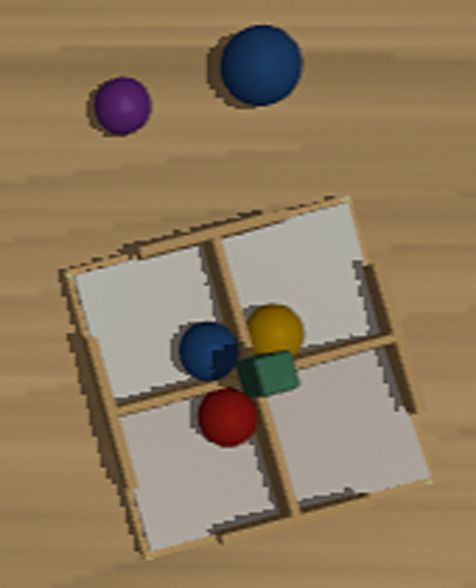

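The crop confirms it: the small blue ball is in the box at crop (208,350), next to red (228,417) and yellow (273,333), while the big blue and purple balls lie outside on the bench. The handle is at about (0.519, -0.148) with the box yawed 15.4°, and red's corner points at 150° in world. The tray centre is (0.542, 0.176).

```bash
python3 -m handwheel '{"fingers":[1,1,1,1,1,1,1,1],"delta_pos":[[0,0,0.035],[0,0,0.035],[0,0,0.035],[0,0,0.035],[0,0,0.035],[0,0,0.035],[0,0,0.035],[0,0,0.035]],"rotation":[[0,0,0],[0,0,0],[0,0,0],[0,0,0],[0,0,0],[0,0,0],[0,0,0],[0,0,0]]}' 80
python3 -m handwheel '{"fingers":[1,1,1,1,1,1,1,1],"delta_pos":[[0,-0.0255,0.0255],[0,-0.0255,0.0255],[0,-0.0255,0.0255],[0,-0.0255,0.0255],[0,-0.0255,0.0255],[0,-0.0255,0.0255],[0,-0.0255,0.0255],[0,-0.0255,0.0255]],"rotation":[[0,0,0],[0,0,0],[0,0,0],[0,0,0],[0,0,0],[0,0,0],[0,0,0],[0,0,0]]}'
python3 -m handwheel '{"fingers":[1,1,1,1,1,1,1,1],"delta_pos":[[0,-0.036,0.007],[0,-0.036,0.007],[0,-0.036,0.007],[0,-0.036,0.007],[0,-0.036,0.007],[0,-0.036,0.007],[0,-0.036,0.007],[0,-0.036,0.007]],"rotation":[[0,0,0],[0,0,0],[0,0,0],[0,0,0],[0,0,0],[0,0,0],[0,0,0],[0,0,0]]}'
python3 -m handwheel '{"fingers":[1,1,1,1,1,1],"delta_pos":[[0,-0.0275,0],[0,-0.0275,0],[0,0,0],[0,0,0],[0,0,0],[0,0,0]],"rotation":[[0,0,0],[0,0,0],[0.1066,0,0],[0.1066,0,0],[0.1066,0,0],[0.1066,0,0]]}'
python3 -m handwheel '{"fingers":[1,1,1,1,1,1,1],"delta_pos":[[0,0,0],[0,0,0],[0,0,0],[0,0,0],[0,0,0],[0,0,0],[0,0,0]],"rotation":[[0.1066,0,0],[0.1066,0,0],[0.1066,0,0],[0.1066,0,0],[0.1066,0,0],[0.1066,0,0],[0,0,0]]}'
```

```text
time_s: 1.57
eef_pos: [0.3965, 0.4444, 0.4048]
ee_rot: [[0.0, 0.234, 0.972], [0.0, 0.972, -0.234], [-1.0, 0.0, 0.0]]
wrist_force: [-0.7, 0.4, 0.3]
grip_width: 0.0855
time_s: 2.23
eef_pos: [0.5462, 0.1974, 0.4048]
ee_rot: [[0.0, 0.234, 0.972], [0.0, 0.972, -0.234], [-1.0, 0.0, 0.0]]
wrist_force: [0.8, 0.6, 0.5]
grip_width: 0.0856
time_s: 2.9
eef_pos: [0.5323, -0.0958, 0.4048]
ee_rot: [[0.0, 0.234, 0.972], [0.0, 0.972, -0.234], [-1.0, 0.0, 0.0]]
wrist_force: [1.5, 0.1, 0.4]
grip_width: 0.0853
time_s: 3.4
eef_pos: [0.5198, -0.1479, 0.4046]
ee_rot: [[-0.0, 0.62, 0.785], [0.0, 0.785, -0.62], [-1.0, 0.0, -0.0]]
wrist_force: [0.5, -0.4, 0.8]
grip_width: 0.0851
time_s: 3.98
eef_pos: [0.5199, -0.1476, 0.4047]
ee_rot: [[0.0, 0.965, 0.262], [0.0, 0.262, -0.965], [-1.0, 0.0, -0.0]]
wrist_force: [0.1, 0.1, -0.0]
grip_width: 0.0854
```

```bash
python3 - <<'E'
from h import *
o=env.observe(); p,d=env.get_image("wrist"); cv2.imwrite("pics/w1.png",p)
i=env.camera_info("wrist");K=i["K"];T=i["T_tool_cam"]
v,u=np.mgrid[:480,:640]
P=np.stack([(u-K[0,2])/K[0,0]*d,(v-K[1,2])/K[1,1]*d,d],-1)@T[:3,:3].T+T[:3,3]
W=P@np.array(o["ee_rot"]).T+o["eef_pos"]
m=(abs(W[...,2]-.097)<.008)&(abs(W[...,0]-.519)<.03)&(abs(W[...,1]+.148)<.03)&(d>0)
Q=W[m]; print(len(Q),Q.mean(0),cv2.minAreaRect((Q[:,:2]*1000).astype(np.float32)))
E
```

```text
473 [ 0.52058373 -0.14618826  0.09676318] ((520.8897094726562, -147.05593872070312), (16.89371681213379, 18.587718963623047), 15.078981399536133)
```

View pics/w1.png

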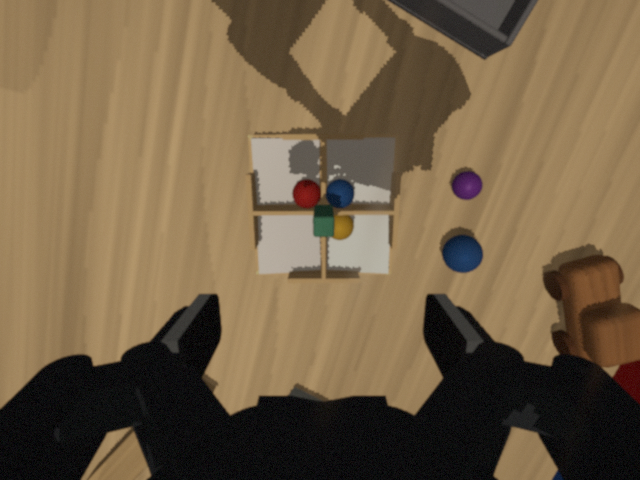

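The wrist view shows the post at (324,221), centred between the fingers and square to them. Depth puts it at about (0.5205, -0.1468), within 1 mm of the TCP axis. Next I'll descend and grip.

```bash
python3 -m handwheel '{"fingers":[1,1,1,1,1,1,1,1],"delta_pos":[[0.03,0,0],[0.035,0,0],[0.035,0,0],[0.03,0,0],[0.02,0,0],[0.014,0,0],[0.01,0,0],[0.005,0,0]],"rotation":[[0,0,0],[0,0,0],[0,0,0],[0,0,0],[0,0,0],[0,0,0],[0,0,0],[0,0,0]]}' 80
python3 -m handwheel '{"fingers":[1,-1,-1,-1,-1,-1,-1,-1],"delta_pos":[[0,0,0],[0,0,0],[0,0,0],[0,0,0],[0,0,0],[0,0,0],[0,0,0],[0,0,0]],"rotation":[[0,0,0],[0,0,0],[0,0,0],[0,0,0],[0,0,0],[0,0,0],[0,0,0],[0,0,0]]}' 80
python3 -m handwheel '{"fingers":[-1,-1,-1,-1],"delta_pos":[[0,0,0],[0,0,0],[0,0,0],[0,0,0]],"rotation":[[0,0,0],[0,0,0],[0,0,0],[0,0,0]]}'
```

```text
time_s: 4.7
eef_pos: [0.5197, -0.1475, 0.2244]
ee_rot: [[-0.002, 0.963, 0.268], [0.001, 0.268, -0.963], [-1.0, -0.001, -0.001]]
wrist_force: [-0.2, -0.0, -0.1]
grip_width: 0.0852
time_s: 5.37
eef_pos: [0.5201, -0.1476, 0.2264]
ee_rot: [[0.001, 0.964, 0.266], [-0.0, 0.266, -0.964], [-1.0, 0.001, 0.001]]
wrist_force: [-0.4, 0.7, 5.9]
grip_width: 0.0168
time_s: 5.7
eef_pos: [0.5202, -0.1476, 0.2264]
ee_rot: [[0.001, 0.964, 0.266], [-0.0, 0.266, -0.964], [-1.0, 0.001, 0.001]]
wrist_force: [-0.6, -0.1, 6.2]
grip_width: 0.0167
```

```bash
python3 -m handwheel '{"fingers":[-1,-1,-1,-1,-1,-1,-1,-1],"delta_pos":[[-0.004,0,0],[-0.009,0,0],[-0.014,0,0],[-0.019,0,0],[-0.020,0,0],[-0.018,0,0],[-0.013,0,0],[-0.008,0,0]],"rotation":[[0,0,0],[0,0,0],[0,0,0],[0,0,0],[0,0,0],[0,0,0],[0,0,0],[0,0,0]]}' 80
python3 -m handwheel '{"fingers":[-1,-1,-1],"delta_pos":[[0,0,0],[0,0,0],[0,0,0]],"rotation":[[0,0,0],[0,0,0],[0,0,0]]}'
python3 - <<'E'
from h import *
for n in ("top","side"):
    p,d=env.get_image(n); cv2.imwrite(f"pics/{n}2.png",p)
p=np.hstack([cv2.imread("pics/top2.png")[130:430,300:560],cv2.imread("pics/side2.png")[50:350,250:510]]); cv2.imwrite("pics/c2.png",cv2.resize(p,None,fx=1.5,fy=1.5))
R=np.array(env.observe()["ee_rot"]);print(R.round(4))
E
```

```text
time_s: 6.37
eef_pos: [0.5199, -0.1475, 0.3324]
ee_rot: [[0.001, 0.964, 0.266], [-0.001, 0.266, -0.964], [-1.0, 0.001, 0.001]]
wrist_force: [0.1, 0.4, -4.0]
grip_width: 0.017
time_s: 6.62
eef_pos: [0.5195, -0.1474, 0.3296]
ee_rot: [[-0.002, 0.964, 0.266], [0.001, 0.266, -0.964], [-1.0, -0.002, -0.002]]
wrist_force: [0.7, 0.2, -4.5]
grip_width: 0.0172
[[-0.0021  0.964   0.2657]
 [ 0.001   0.2657 -0.964 ]
 [-1.     -0.0018 -0.0015]]
```

View pics/c2.png

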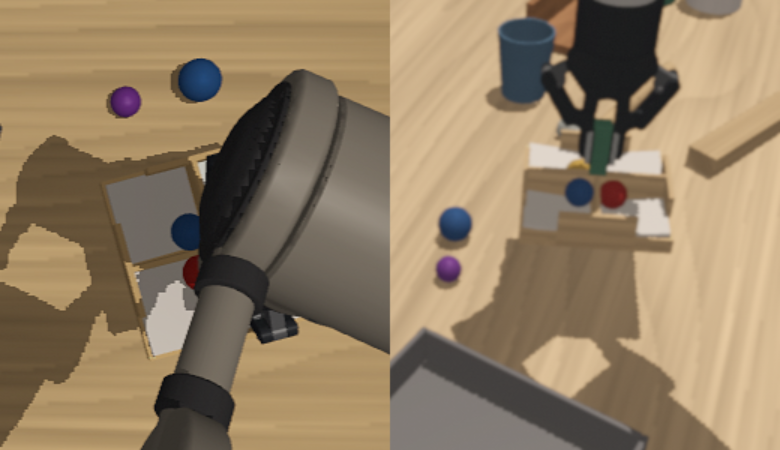

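The box is lifted level. Blue and red show in the side crop at (580,193) and (613,194), and a sliver of yellow is visible at (580,165). Next comes the carry with smooth ramps.

```bash
python3 -m handwheel '{"fingers":[-1,-1,-1,-1,-1,-1,-1,-1],"delta_pos":[[0,0.0025,-0.0031],[0,0.0051,-0.0062],[0,0.0076,-0.0093],[0,0.0101,-0.0124],[0,0.0126,-0.0155],[0,0.0139,-0.0171],[0,0.0152,-0.0186],[0,0.0152,-0.0186]],"rotation":[[0,0,0],[0,0,0],[0,0,0],[0,0,0],[0,0,0],[0,0,0],[0,0,0],[0,0,0]]}' 80
python3 -m handwheel '{"fingers":[-1,-1,-1,-1,-1,-1,-1,-1],"delta_pos":[[0,0.0152,-0.0186],[0,0.0152,-0.0186],[0,0.0152,-0.0186],[0,0.0139,-0.0171],[0,0.0126,-0.0155],[0,0.0101,-0.0124],[0,0.0076,-0.0093],[0,0.0051,-0.0062]],"rotation":[[0,0,0],[0,0,0],[0,0,0],[0,0,0],[0,0,0],[0,0,0],[0,0,0],[0,0,0]]}'
python3 -m handwheel '{"fingers":[-1,-1,-1,-1,-1,-1,-1],"delta_pos":[[0,0.0038,-0.0047],[0,0.0025,-0.0031],[0,0.0025,-0.0031],[0,0,0],[0,0,0],[0,0,0],[0,0,0]],"rotation":[[0,0,0],[0,0,0],[0,0,0],[0,0,0],[0,0,0],[0,0,0],[0,0,0]]}'
python3 - <<'E'
from h import *
for n in ("top","side"):
    p,d=env.get_image(n); cv2.imwrite(f"pics/{n}3.png",p)
p=np.hstack([cv2.imread("pics/top3.png")[50:400,60:420],cv2.imread("pics/side3.png")[100:450,130:490]]); cv2.imwrite("pics/c3.png",p)
E
```

```text
time_s: 7.38
eef_pos: [0.5729, -0.0264, 0.3306]
ee_rot: [[-0.0, 0.964, 0.266], [0.0, 0.266, -0.964], [-1.0, 0.0, -0.0]]
wrist_force: [0.1, 0.2, -3.9]
grip_width: 0.0173
time_s: 8.05
eef_pos: [0.6331, 0.1111, 0.3303]
ee_rot: [[-0.0, 0.964, 0.268], [0.0, 0.268, -0.964], [-1.0, -0.0, -0.0]]
wrist_force: [1.2, 0.4, -3.9]
grip_width: 0.0168
time_s: 8.63
eef_pos: [0.6385, 0.1211, 0.3308]
ee_rot: [[-0.0, 0.964, 0.265], [-0.0, 0.265, -0.964], [-1.0, -0.0, 0.0]]
wrist_force: [0.3, 0.7, -3.1]
grip_width: 0.0169
```

View pics/c3.png

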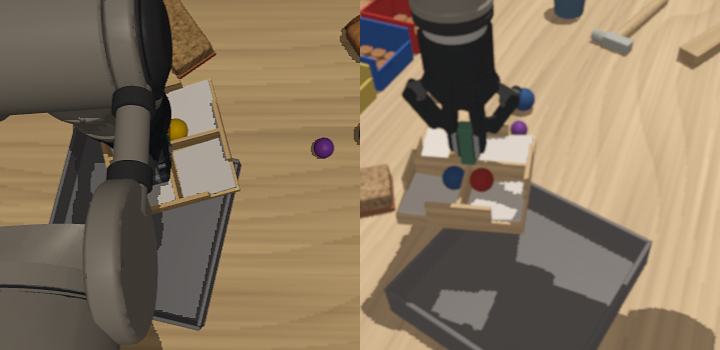

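The box is level over the tray's far side, with red's corner pointing to the tray middle. Yellow shows at (177,130) in the top crop, blue at (454,178) and red at (481,180) in the side crop. Next I'll tip about the grasp point towards red's corner.

```bash
python3 -m handwheel '{"fingers":[-1,-1,-1,-1,-1,-1,-1,-1],"delta_pos":[[0,-0.0024,-0.0024],[0.0001,-0.0048,-0.0048],[0.0001,-0.0048,-0.0048],[0.0001,-0.0048,-0.0048],[0.0001,-0.0048,-0.0048],[0.0001,-0.0048,-0.0048],[0.0001,-0.0048,-0.0048],[0.0001,-0.0048,-0.0048]],"rotation":[[0,-0.0154,0.0154],[0,-0.0308,0.0308],[0,-0.0308,0.0308],[0,-0.0308,0.0308],[0,-0.0308,0.0308],[0,-0.0308,0.0308],[0,-0.0308,0.0308],[0,-0.0308,0.0308]]}' 80
python3 -m handwheel '{"fingers":[-1,-1,-1,-1,-1,-1,-1,-1],"delta_pos":[[0.0001,-0.0048,-0.0048],[0.0001,-0.0048,-0.0048],[0,-0.0024,-0.0024],[0,0,0],[0,0,0],[0,0,0],[0,0,0],[0,0,0]],"rotation":[[0,-0.0308,0.0308],[0,-0.0308,0.0308],[0,-0.0154,0.0154],[0,0,0],[0,0,0],[0,0,0],[0,0,0],[0,0,0]]}'
python3 - <<'E'
from h import *
for n in ("top","side"):
    p,d=env.get_image(n); cv2.imwrite(f"pics/{n}4.png",p)
p=np.hstack([cv2.imread("pics/top4.png")[50:400,60:420],cv2.imread("pics/side4.png")[130:480,130:490]]); cv2.imwrite("pics/c4.png",p)
E
```

```text
time_s: 9.4
eef_pos: [0.5945, 0.1464, 0.3229]
ee_rot: [[0.28, 0.931, 0.233], [-0.159, 0.284, -0.946], [-0.947, 0.228, 0.228]]
wrist_force: [0.7, -0.7, -5.1]
grip_width: 0.0171
time_s: 10.07
eef_pos: [0.5815, 0.1539, 0.3168]
ee_rot: [[0.367, 0.907, 0.208], [-0.208, 0.298, -0.932], [-0.907, 0.298, 0.298]]
wrist_force: [0.2, -0.5, -4.4]
grip_width: 0.0172
```

View pics/c4.png

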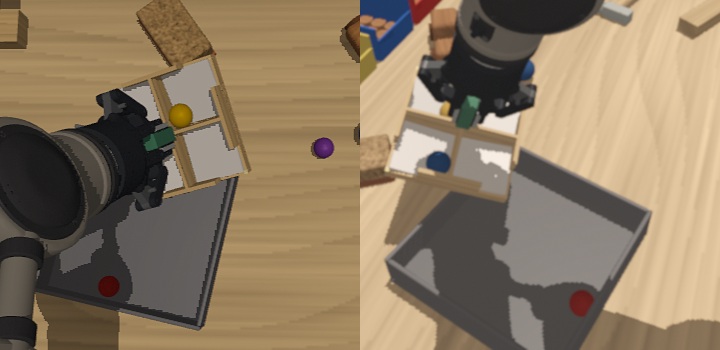

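Red lies in the tray, at (109,286) in the top crop and (581,303) in the side crop. Blue (437,161) and yellow (180,116) are still in the box. Next I'll level the box, gently.

```bash
python3 -m handwheel '{"fingers":[-1,-1,-1,-1,-1,-1,-1,-1],"delta_pos":[[0,0.0024,0.0024],[0.0001,0.0048,0.0048],[0.0001,0.0048,0.0048],[0.0001,0.0048,0.0048],[0.0001,0.0048,0.0048],[0.0001,0.0048,0.0048],[0.0001,0.0048,0.0048],[0.0001,0.0048,0.0048]],"rotation":[[0,0.0154,-0.0154],[0,0.0308,-0.0308],[0,0.0308,-0.0308],[0,0.0308,-0.0308],[0,0.0308,-0.0308],[0,0.0308,-0.0308],[0,0.0308,-0.0308],[0,0.0308,-0.0308]]}' 80
python3 -m handwheel '{"fingers":[-1,-1,-1,-1,-1,-1,-1,-1],"delta_pos":[[0.0001,0.0048,0.0048],[0.0001,0.0048,0.0048],[0,0.0024,0.0024],[0,0,0],[0,0,0],[0,0,0],[0,0,0],[0,0,0]],"rotation":[[0,0.0308,-0.0308],[0,0.0308,-0.0308],[0,0.0154,-0.0154],[0,0,0],[0,0,0],[0,0,0],[0,0,0],[0,0,0]]}'
python3 - <<'E'
from h import *
for n in ("top","side"):
    p,d=env.get_image(n); cv2.imwrite(f"pics/{n}5.png",p)
p=np.hstack([cv2.imread("pics/top5.png")[50:400,60:420],cv2.imread("pics/side5.png")[130:480,130:490]]); cv2.imwrite("pics/c5.png",p)
E
```

```text
time_s: 10.83
eef_pos: [0.6241, 0.1299, 0.3309]
ee_rot: [[0.093, 0.96, 0.263], [-0.052, 0.268, -0.962], [-0.994, 0.076, 0.075]]
wrist_force: [-1.0, 0.4, -4.0]
grip_width: 0.0174
time_s: 11.5
eef_pos: [0.6381, 0.1221, 0.3319]
ee_rot: [[0.001, 0.964, 0.266], [-0.0, 0.266, -0.964], [-1.0, 0.0, 0.0]]
wrist_force: [0.7, 0.8, -2.5]
grip_width: 0.0168
```

View pics/c5.png

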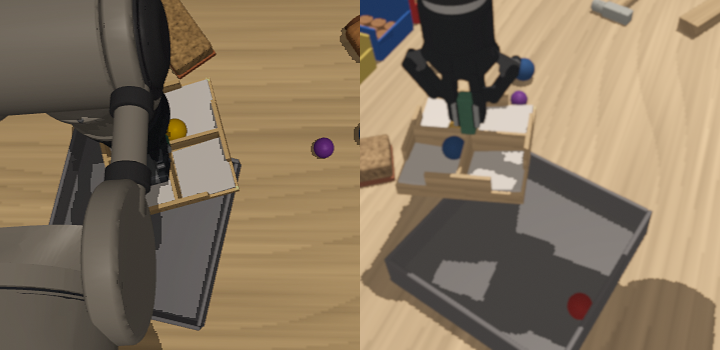

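The box is level with blue (453,147) and yellow (177,129) at their inner ends, and red rests in the tray at (579,306). Next I'll carry the box back.

```bash
python3 -m handwheel '{"fingers":[-1,-1,-1,-1,-1,-1,-1,-1],"delta_pos":[[0,-0.0025,0.0031],[0,-0.0051,0.0062],[0,-0.0076,0.0093],[0,-0.0101,0.0124],[0,-0.0126,0.0155],[0,-0.0139,0.0171],[0,-0.0152,0.0186],[0,-0.0152,0.0186]],"rotation":[[0,0,0],[0,0,0],[0,0,0],[0,0,0],[0,0,0],[0,0,0],[0,0,0],[0,0,0]]}' 80
python3 -m handwheel '{"fingers":[-1,-1,-1,-1,-1,-1,-1,-1],"delta_pos":[[0,-0.0152,0.0186],[0,-0.0152,0.0186],[0,-0.0152,0.0186],[0,-0.0139,0.0171],[0,-0.0126,0.0155],[0,-0.0101,0.0124],[0,-0.0076,0.0093],[0,-0.0051,0.0062]],"rotation":[[0,0,0],[0,0,0],[0,0,0],[0,0,0],[0,0,0],[0,0,0],[0,0,0],[0,0,0]]}'
python3 -m handwheel '{"fingers":[-1,-1,-1,-1,-1,-1,-1],"delta_pos":[[0,-0.0038,0.0047],[0,-0.0025,0.0031],[0,-0.0025,0.0031],[0,0,0],[0,0,0],[0,0,0],[0,0,0]],"rotation":[[0,0,0],[0,0,0],[0,0,0],[0,0,0],[0,0,0],[0,0,0],[0,0,0]]}'
```

```text
time_s: 12.27
eef_pos: [0.5847, 0.001, 0.3318]
ee_rot: [[0.0, 0.964, 0.266], [-0.0, 0.266, -0.964], [-1.0, -0.0, 0.0]]
wrist_force: [0.3, -0.6, -3.8]
grip_width: 0.0171
time_s: 12.93
eef_pos: [0.5243, -0.1363, 0.3319]
ee_rot: [[0.0, 0.964, 0.264], [-0.0, 0.264, -0.964], [-1.0, 0.0, 0.0]]
wrist_force: [0.1, 0.4, -4.9]
grip_width: 0.0169
time_s: 13.52
eef_pos: [0.5199, -0.147, 0.3316]
ee_rot: [[0.0, 0.964, 0.266], [0.0, 0.266, -0.964], [-1.0, 0.0, -0.0]]
wrist_force: [0.1, 0.0, -3.2]
grip_width: 0.0168
```

```bash
python3 -m handwheel '{"fingers":[-1,-1,-1,-1,-1,-1,-1,-1],"delta_pos":[[0.006,0,0],[0.011,0,0],[0.016,0,0],[0.019,0,0],[0.018,0,0],[0.014,0,0],[0.010,0,0],[0.005,0,0]],"rotation":[[0,0,0],[0,0,0],[0,0,0],[0,0,0],[0,0,0],[0,0,0],[0,0,0],[0,0,0]]}' 80
python3 -m handwheel '{"fingers":[-1,-1,-1,-1,-1,-1,-1,-1],"delta_pos":[[0.002,0,0],[0.001,0,0],[0.001,0,0],[0.001,0,0],[0.0005,0,0],[0,0,0],[0,0,0],[0,0,0]],"rotation":[[0,0,0],[0,0,0],[0,0,0],[0,0,0],[0,0,0],[0,0,0],[0,0,0],[0,0,0]]}'
```

```text
time_s: 14.18
eef_pos: [0.5194, -0.1471, 0.231]
ee_rot: [[-0.002, 0.964, 0.266], [0.001, 0.266, -0.964], [-1.0, -0.002, -0.002]]
wrist_force: [-0.4, -0.0, -4.5]
grip_width: 0.0172
time_s: 14.85
eef_pos: [0.5197, -0.1474, 0.2274]
ee_rot: [[0.0, 0.964, 0.266], [-0.0, 0.266, -0.964], [-1.0, 0.0, 0.0]]
wrist_force: [0.6, 0.6, -3.9]
grip_width: 0.0171
```

Still about 1 mm up, since the force shows it's carrying the weight. I'll ease it down until the load goes away.

```bash
python3 -m handwheel '{"fingers":[-1,-1,-1,-1,-1,-1],"delta_pos":[[0.0005,0,0],[0.0005,0,0],[0.0005,0,0],[0,0,0],[0,0,0],[0,0,0]],"rotation":[[0,0,0],[0,0,0],[0,0,0],[0,0,0],[0,0,0],[0,0,0]]}'
```

```text
time_s: 15.35
eef_pos: [0.5197, -0.1474, 0.2263]
ee_rot: [[0.0, 0.964, 0.266], [-0.0, 0.266, -0.964], [-1.0, 0.0, 0.0]]
wrist_force: [-3.1, 1.1, 6.0]
grip_width: 0.0168
```

```bash
python3 -m handwheel '{"fingers":[-0.5,-0.3,0,0.5,1,1,1,1],"delta_pos":[[0,0,0],[0,0,0],[0,0,0],[0,0,0],[0,0,0],[0,0,0],[0,0,0],[0,0,0]],"rotation":[[0,0,0],[0,0,0],[0,0,0],[0,0,0],[0,0,0],[0,0,0],[0,0,0],[0,0,0]]}'
python3 -m handwheel '{"fingers":[1,1,1,1,1,1,1,1],"delta_pos":[[-0.003,0,0],[-0.008,0,0],[-0.015,0,0],[-0.025,0,0],[-0.03,0,0],[-0.03,0,0],[-0.03,0,0],[-0.03,0,0]],"rotation":[[0,0,0],[0,0,0],[0,0,0],[0,0,0],[0,0,0],[0,0,0],[0,0,0],[0,0,0]]}'
python3 -m handwheel '{"fingers":[1,1,1,1,1,1,1,1],"delta_pos":[[0,0,0.03],[0,0,0.03],[0,0,0.03],[0,0,0.03],[0,0,0.03],[0,0,0.02],[0,0,0],[0,0,0]],"rotation":[[0,0,0],[0,0,0],[0,0,0],[0,0,0],[0,0,0],[0,0,0],[0,0,0],[0,0,0]]}'
python3 - <<'E'
from h import *
p,d=env.get_image("top"); cv2.imwrite("pics/top6.png",p); W=cloud("top",d)
r=env.masks_of("top","box")
if r:
    m=r[0]["mask"]; z=W[...,2]
    P=W[m&(z>.033)&(z<.046)]; print(P[:,2].mean(),cv2.minAreaRect((P[:,:2]*1000).astype(np.float32)))
    A=np.c_[P[:,:2],np.ones(len(P))]; print("plane",np.linalg.lstsq(A,P[:,2],rcond=None)[0])
for t in("red","blue","yellow"): print(t,[(round(a['conf'],2),pix2w("top",a['uv'],.025).round(3)) for a in env.tip_of("top",t)])
p,d=env.get_image("side"); cv2.imwrite("pics/side6.png",p)
E
```

```text
time_s: 16.02
eef_pos: [0.5197, -0.1474, 0.2256]
ee_rot: [[0.0, 0.964, 0.266], [0.0, 0.266, -0.964], [-1.0, 0.0, -0.0]]
wrist_force: [-0.9, 0.3, 0.4]
grip_width: 0.0853
time_s: 16.68
eef_pos: [0.5193, -0.1472, 0.399]
ee_rot: [[0.001, 0.964, 0.266], [-0.0, 0.266, -0.964], [-1.0, 0.001, 0.0]]
wrist_force: [1.7, -0.5, -0.4]
grip_width: 0.0853
time_s: 17.35
eef_pos: [0.5646, -0.312, 0.3966]
ee_rot: [[-0.0, 0.964, 0.264], [0.001, 0.264, -0.964], [-1.0, -0.0, -0.001]]
wrist_force: [-0.4, 0.8, -0.1]
grip_width: 0.0855
0.039922774271299394 ((518.1890869140625, -148.57090759277344), (149.9935760498047, 150.28158569335938), 15.613382339477539)
plane [9.92319197e-05 4.81385492e-03 4.05962145e-02]
red [(0.8, array([0.456, 0.227, 0.025]))]
blue [(0.88, array([ 0.651, -0.085,  0.025])), (0.84, array([ 0.673, -0.155,  0.025])), (0.58, array([ 0.535, -0.127,  0.025]))]
yellow [(0.74, array([ 0.535, -0.157,  0.025]))]
```

View pics/top6.png

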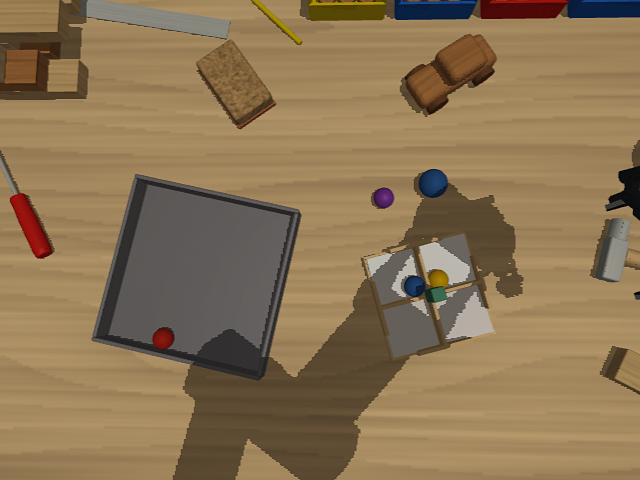

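View pics/side6.png

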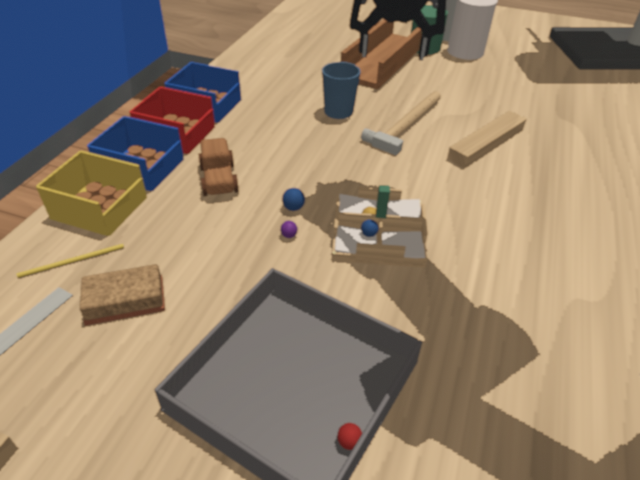

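The final view shows red in the tray at (163,338), blue (415,286) and yellow (438,279) in the box, and the box level where it started. The arm is clear, so I'm handing in.

```bash
python3 -c "
from plant import env
print(env.close_job())"
```

```text
the job is handed in; nothing more can be done
None
```

I gripped the box by its handle, lifted it level and carried it over the tray. There I tipped it 25° towards the red ball's corner, and only the red ball rolled out. I then levelled the box, carried it back and set it down. The whole job took about 17.5 s on the robot's clock, and I handed it in without a verdict being reported.

**Last checks:**
- **Red ball:** it lies in the tray, at about (0.456, 0.227), and the gripper never came near it in any of my pictures.
- **Blue and yellow balls:** both are in the box at their inner ends. I took the small blue ball in the box as the one meant; the purple and large blue look-alikes on the bench were not touched.
- **Box:** it stands at (0.518, -0.149), about 1 mm from where it started. Its rim is level to about 0.3° and on average at its proper 40 mm height.
- **Robot:** the gripper is open and clear of everything.

None of the last checks failed. The blue detector ranked the two look-alikes above the real blue ball, and I settled that from the pictures.

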